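# Take a bottle's diameter with the bench caliper

## Robot

A 6-joint arm with a two-finger parallel gripper is mounted at the origin on the work surface. World frame = base frame: x ahead of the robot, y to its left, z up, the work surface at z = 0. Lengths are in m, angles in rad, forces in N, time in s.
With the tool pointing down it reaches from about 0.4 to 0.925 m from the base axis. Payload 3.4 kg.
Tool frame: the origin (TCP) lies at the very end of the fingers, on their centre line; the grasp point (between the pads) lies env.grip_depth behind it (env.grip_depth is the distance from the TCP to the grasp point, in m); z points along the fingers, y is the line along which they close (so a half turn about z gives the same grasp; the last joint's range is limited). The gripper opens to 85 mm and grips with 20 to 120 N. Pads are 22 mm wide; open, the fingers measure 114 mm over their backs; the gripper's body (76 mm by 85 mm) begins 54 mm behind the grasp point. The pads swing forward as they close: fully open they stand 13 mm farther back than shut.
Start: joints at [1.073, 0.307, 1.506, -0, 1.328, -0.073], TCP at [0.237, 0.524, 0.231] pointing down, gripper open.
Joint ranges: [-3.12, 3.12], [-1.05, 2.28], [0.14, 2.33], [-1.42, 4.57], [0.1, 2.73], [-2.68, 2.68]. Speed limits (rad/s): [2.57, 2.57, 3.14, 3.14, 3.14, 3.14].

## Interface

Orientations are given as a 3x3 rotation matrix whose columns are the frame's x, y, z axes.
In Python, from bench import env gives the robot as it stands. Calls block until the motion is done:
- env.movep(position, orientation): joint-space move of the TCP to a pose.
- env.servo_line(position, max_speed=0.15, rot=None, f_stop=None): straight line of the TCP; rot=None keeps the orientation; max_speed is the mean speed in m/s. With f_stop (N) it stops when the force on the tool has changed by that much, and returns True; else False.
- env.goto_joints(angles): joint-space move.
- env.command_gripper(opening): finger opening in m; the grip force is fixed at half the most; returns when the fingers have stopped.
- env.wait(seconds).
- env.inverse_kinematics(position, orientation): joint angles nearest the present ones, or None.
- env.state(): the state.
- env.capture(name): name is "scene" or "top" or "wrist"; returns (picture, depth): 400x640x3 uint8, blue, green, red; 400x640 float32, m along the optical axis (not along the pixel's ray), 0 where there is no reading.
- env.calibration(name): a dict with "fovy" (degrees; the focal length in pixels is half the picture's height over the tangent of half this angle, whatever the lens; pixels are square), "cx", "cy" (the principal point, pixels), "world_from_camera" (4x4, takes a point from camera to world coordinates). Camera axes: x right, y down, z forward; pixel columns grow to the right and rows downward; lengths in m; the calibration is good to about 2 mm. The wrist camera is an equidistant fisheye: a pixel r from the principal point sees the ray r / f radians off the axis. A picture is of the moment at which its call begins: read the wrist's pose just before it. calibration takes no time and is no camera call; for the wrist camera it gives the pose at the moment of the call.
A pose or a line that the arm cannot do raises env.MotionError and nothing moves.
- env.finish_job(): hands the job in; it is judged then, once.
The state is a dict: "clock": time; "q": joint angles; "joint_vel": joint speeds; "effort": joint torques, N m; "ee_pos": TCP position; "ee_rot": TCP orientation; "contact_force": force on the tool from outside, world axes, zero at the start; "torque": the same for the moment, N m; "opening": finger opening in m; "finger_force": force on a finger pad.
Only numpy, scipy, OpenCV 4.12 (cv2) and the standard library are available. Lean on these libraries where they do the work, as an engineer would, in place of code of your own. Each camera call takes 0.05 s, during which the arm holds its last target. There are 200 camera calls.

## Task

Of the two bottles in the wooden rest, take the one lying nearer the caliper and measure how thick its body is, so that we know which pigeonholes it fits: lay it on the caliper's board, the straight body between the opened jaws and in line with them, and slide the moving jaw shut until you feel the glass nipped between both jaws, gently, without squeezing hard. Leave the caliper closed on the lying bottle, both jaws bearing on the glass, so that I can read the scale. Set the bottle down rather than drop it, and leave the other bottle in its hollow and the mug and the cork box where they are.

Things in the scene. Friction and masses are not known exactly. Their poses are not given: they have to be found in the camera images.
- stand: Board of the caliper, fixed to the table: brown wood, top 18 mm up, x -115 to +105, y -80 to +290 mm in its frame. Origin on the table straight below caliper's, same axes. Two grey saddle blocks on it carry the caliper's beam (at x 42 to 92 mm, y -36 to -12 and 250 to 274 mm; tops with screws 66 mm above the table).
- caliper: Fixed part of the flat-lying steel caliper. Origin: middle of the fixed jaw's measuring face (plane y = 0), 48 mm above table, 30 above board. x: along the jaws, from free tips (robot's side) to beam; y: the way the other jaw opens; z up. Fixed jaw: x -52 to +52 mm, 12 thick, on the -y side. Beam along y, 30 wide, 10 thick, centred at x = +67, to y = 295.
- jaw: Moving jaw with its slide. Origin: middle of its measuring face; axes as caliper. Its y in caliper's frame is the reading = gap between the jaws: 0 shut, 0.15 m fully open, 0.005 to 0.045 at first. Mirror image of the fixed jaw: steel on the +y side, 14 mm wide at tip, 28 at root. Stays where it is left; sliding it takes about 2.5 N either way, plus what it meets; lock screw slack.
- slide_grip (a point): Centre of the slide's steel sleeve: from jaw's origin +67 mm in x, +47 in y, same height (48 mm). Sleeve 44 mm wide (x), 20 high, 75 long: from the jaw face to 75 mm behind it; 20 mm free below it. Pinch it from above across the 44 mm, 35 to 70 mm behind the jaw face (nearer, the jaw is in the way). Lock screw 9 mm proud of its top, 16 mm behind the face.
- green_bottle: Small full bottle, green glass, red capsule, lying, 200 mm long. Straight round body 110 mm long, 50 to 70 mm in diameter (to be measured; the two bottles differ), then shoulder and 30 mm neck. Origin: on the axis, mid body (base 55 mm away, neck tip 145). x axis: neck to base; y, z turn as it rolls. 0.3 to 0.8 kg, balanced within 25 mm of the origin, neck side. Rolls freely on the board.
- amber_bottle: Small full bottle, amber glass, black capsule, lying, 200 mm long. Straight round body 110 mm long, 50 to 70 mm in diameter (to be measured; the two bottles differ), then shoulder and 30 mm neck. Origin: on the axis, mid body (base 55 mm away, neck tip 145). x axis: neck to base; y, z turn as it rolls. 0.3 to 0.8 kg, balanced within 25 mm of the origin, neck side. Rolls freely on the board.
- rest: Fixed wooden bottle rest: two scalloped bars 242 mm long in y, 16 thick, at x = -40 and +40 mm, about 36 mm high. Bottles lie along x in hollows at y = -57.5 (the one nearer the caliper) and +57.5 mm, necks to -x, mid body about x = 0, axis 50 to 60 mm above the table; between the bars the body can be gripped across from above. Origin on the table under the middle.
- mug: Bystander: blue mug, 76 mm wide, 85 mm high, handle at the side; origin under its middle.
- cork_box: Bystander: closed wooden box for corks, 79 x 134 mm, 57 mm high with a small loop on the lid; origin under its middle.

How it is judged:
By the outcome, as a careful person would: the job done as asked, in the order asked, and still so for the second after the job is handed in, with the robot touching nothing.
It also fails if it takes over 72 s, if anything falls off the work surface, if the arm or the gripper's body presses on something with over 40 N, if the wrist force passes 120 N, or if a joint passes its speed limit or range.

## Working session

There is one attempt and no reset: what is moved stays moved. The work goes in short steps, each a Python script; the robot and the scene stay as the last script left them, time stands still between calls to the robot, and variables do not carry over. Pictures are saved under pics/ and viewed, at most 10 in all, crops included, and the job is handed in when it is done.

```bash
ls; mkdir -p pics; python3 - <<'E'
from bench import env
import cv2,numpy as np
print(env.grip_depth, env.state()['clock'])
for n in ("top","scene"):
    p,d=env.capture(n); cv2.imwrite(f"pics/{n}0.png",p); np.save(f"pics/{n}0.npy",d)
    c=env.calibration(n); print(n,c, (d>0).mean())
E
```

```text
pics
0.0187 0.0
top {'fovy': 45.20018397381125, 'cx': 316.3705577478204, 'cy': 194.1308922899273, 'world_from_camera': array([[ 0.01529228, -0.98907583,  0.14661223,  0.45925371],
       [-0.99985437, -0.01401574,  0.00973604,  0.04776144],
       [-0.0075748 , -0.14673976, -0.98914613,  1.15127712],
       [ 0.        ,  0.        ,  0.        ,  1.        ]])} 0.995890625
scene {'fovy': 49.398602896268585, 'cx': 316.3962642784402, 'cy': 192.42553911230328, 'world_from_camera': array([[-0.48597115,  0.47798173, -0.73168675,  1.44459098],
       [ 0.87395506,  0.27140809, -0.40316274,  0.52392784],
       [ 0.00588128, -0.8353868 , -0.54963106,  0.72199664],
       [ 0.        ,  0.        ,  0.        ,  1.        ]])} 0.99218359375
```

View pics/top0.png

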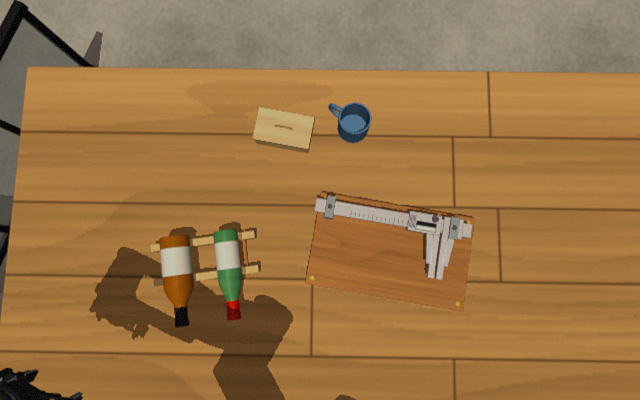

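View pics/scene0.png

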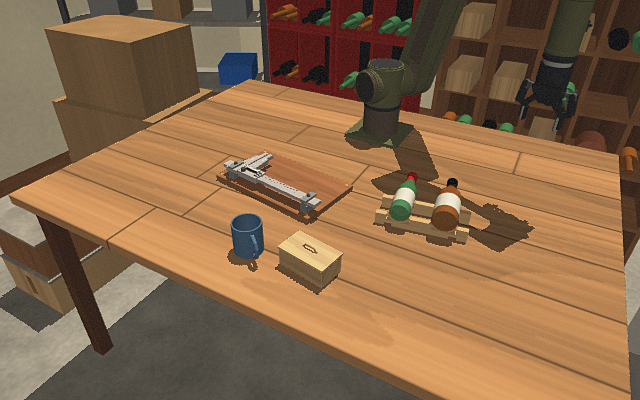

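The top view shows the green bottle at about (228,270) lying nearer the caliper than the amber one at (176,280). The caliper board spans (307,190) to (473,310), with the jaws at about (435,250). The mug and cork box are clear behind. Next I measure these from the top view.

```bash
cat > h.py <<'E'
import numpy as np,cv2
def cloud(d,c):
    f=200/np.tan(np.radians(c['fovy'])/2)
    v,u=np.mgrid[:400,:640]
    P=np.stack([(u-c['cx'])/f*d,(v-c['cy'])/f*d,d],-1)
    T=c['world_from_camera']; return P@T[:3,:3].T+T[:3,3]
def ray(uv,c,z):
    f=200/np.tan(np.radians(c['fovy'])/2); T=c['world_from_camera']
    uv=np.atleast_2d(uv).astype(float)
    r=np.c_[(uv-[c['cx'],c['cy']])/f,np.ones(len(uv))]@T[:3,:3].T
    return T[:3,3]+r*((z-T[2,3])/r[:,2])[:,None]
E
python3 - <<'E'
from bench import env
from h import *
p=cv2.imread("pics/top0.png"); d=np.load("pics/top0.npy"); c=env.calibration("top"); P=cloud(d,c)
z=P[...,2]; v,u=np.mgrid[:400,:640]
print("table z",np.median(z[300:350,450:600]))
reg=(u>295)&(u<485)&(v>180)&(v<325)
m=(reg&(z>.011)&(z<.075)).astype(np.uint8)
cn=max(cv2.findContours(m,0,2)[0],key=cv2.contourArea)
q=ray(cn[:,0],c,.018)[:,:2]
hull=cv2.convexHull((q*1000).astype(np.float32)); print("board",cv2.minAreaRect(hull), np.median(z[reg&(z>.011)&(z<.03)]))
hi=reg&(z>.035); print("beam hist",np.percentile(z[hi],[5,25,50,75,95]))
hsv=cv2.cvtColor(p,cv2.COLOR_BGR2HSV)
reg=(u>140)&(u<270)&(v>210)&(v<335)
def bott(umin,umax):
    m=(u>umin)&(u<umax)&reg&(z>.056)&(z<.12)
    return m
for n,a,b in(("amber",150,197),("green",205,250)):
    m=bott(a,b); Q=P[m]; 
    ctr=Q.mean(0); w,V=np.linalg.eigh(np.cov(Q[:,:2].T)); print(n,ctr,"dir",V[:,1],"ext",np.ptp((Q[:,:2]-ctr[:2])@V[:,1]),np.ptp((Q[:,:2]-ctr[:2])@V[:,0]),"zmax",np.percentile(z[m],[50,90,98]))
cr=cv2.resize(p[180:325,295:485],None,fx=4,fy=4,interpolation=cv2.INTER_CUBIC); cv2.imwrite("pics/cal.png",cr)
E
```

```text
table z -0.0006538731056676683
board ((497.6839294433594, -112.6700439453125), (374.7835998535156, 219.2364501953125), 80.97908782958984) 0.017376315923687158
beam hist [0.04879372 0.05206706 0.05409304 0.0572208  0.06409648]
amber [0.43480593 0.3629398  0.07984772] dir [-0.99208424 -0.12557412] ext 0.2002963902878369 0.0659117017464327 zmax [0.08200295 0.09029676 0.09236767]
green [0.44780051 0.25193826 0.07070573] dir [-0.99007472 -0.14054195] ext 0.19961729614694518 0.054581726416728024 zmax [0.07182504 0.07846663 0.08065418]
```

View pics/cal.png

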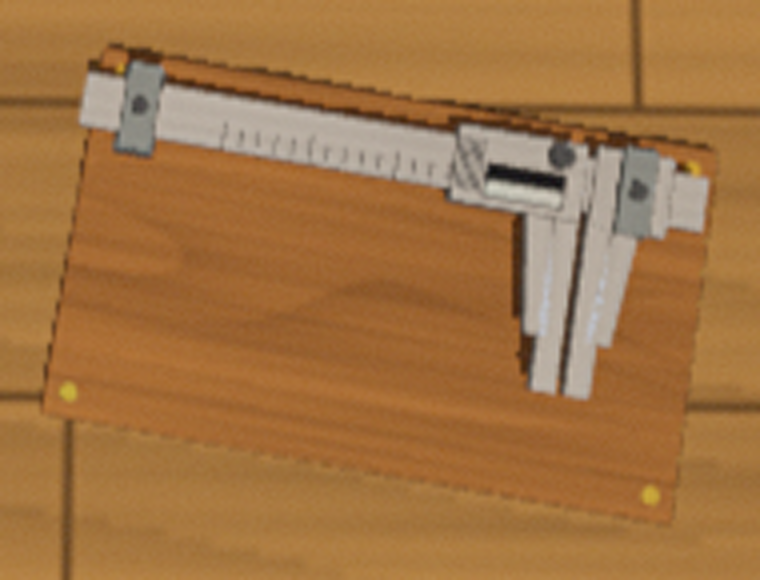

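The crop shows the jaws nearly shut, with the tip corners at about (557,392) moving and (565,395) fixed. The beam's free end is at about (90,70) to (80,122).

```bash
python3 - <<'E'
from bench import env
from h import *
p=cv2.imread("pics/top0.png"); d=np.load("pics/top0.npy"); c=env.calibration("top"); P=cloud(d,c); z=P[...,2]; v,u=np.mgrid[:400,:640]
yx=np.array([.157,.988]); yx/=np.linalg.norm(yx); xx=np.array([yx[1],-yx[0]]); O=np.array([.4861,-.2172])
for n,uv,h in [("fixtip",(565,395),.053),("movtip",(557,392),.053),("beam82",(90,70),.053),("beam52",(80,122),.053),("bd(-115,290)",(43,412),.018),("bd(-115,-80)",(672,523),.018),("bd(105,-80)",(717,148),.018),("screw",(562,153),.067)]:
    w=ray(np.array(uv)/4-.5+.125*3+[295,180],c,h)[0,:2]; print(n,w,"cal",1000*np.array([(w-O)@xx,(w-O)@yx]))
# green bottle
m=(u>205)&(u<252)&(v>215)&(v<330)&(z>.056)&(z<.12); Q=P[m]; a=np.array([.99007,.14054]); b=np.array([-a[1],a[0]])
s=Q[:,:2]@a; t=Q[:,:2]@b; print("s range",s.min(),s.max())
for k in np.arange(s.max()-.11,s.max(),.02):
    i=(s>=k)&(s<k+.02); A=np.c_[t[i]-t[i].mean(),np.ones(i.sum()),]
    # circle fit t^2+z^2 = 2 t t0 +2 z z0 + k
    M=np.c_[2*t[i],2*Q[i,2],np.ones(i.sum())]; x=np.linalg.lstsq(M,t[i]**2+Q[i,2]**2,rcond=None)[0]
    print(k,i.sum(),"t mid",(t[i].min()+t[i].max())/2,"circ",x[0],x[1],np.sqrt(x[2]+x[0]**2+x[1]**2))
E
```

```text
fixtip [ 0.43385711 -0.21355354] cal [-52.16779347  -4.5976124 ]
movtip [ 0.43544983 -0.2091004 ] cal [-5.12936703e+01  5.03109166e-02]
beam82 [0.61450391 0.05613718] cal [ 83.91586489 290.10154394]
beam52 [0.5842357  0.06143289] cal [ 53.1916199 290.5814105]
bd(-115,290) [0.4186375 0.0806739] cal [-113.37421069  283.59537445]
bd(-115,-80) [ 0.36155862 -0.28166   ] cal [-112.88190992  -83.20649372]
bd(105,-80) [ 0.57820468 -0.31451255] cal [106.23537808 -81.65199748]
screw [ 0.56895349 -0.21138845] cal [80.91476041 18.7423751 ]
s range 0.3671389507958611 0.5667552545683738
0.45675525456837385 217 t mid 0.18843841798954342 circ 0.1887561850133124 0.05347791648663741 0.02517638518207761
0.47675525456837387 211 t mid 0.18845510901469187 circ 0.18882789494371588 0.05458960802245545 0.024539907661168415
0.4967552545683739 209 t mid 0.1887348228165901 circ 0.18901732199578325 0.053438265112494165 0.025409884789334748
0.5167552545683739 207 t mid 0.18920652175002492 circ 0.18958707086648918 0.0542085449058306 0.024850653007179632
0.5367552545683739 213 t mid 0.18856572242045833 circ 0.18946819630717343 0.05391729931376353 0.024958930450931293
0.5567552545683739 95 t mid 0.1897449885840443 circ 0.1898669581490506 0.05312399988692933 0.025284450717849582
```

```bash
cat >> h.py <<'E'
yx=np.array([.157,.988,0]); yx/=np.linalg.norm(yx); xx=np.array([yx[1],-yx[0],0]); O=np.array([.4864,-.2218,0])
Z=np.array([0,0,1.])
def cal(x,y,z): return O+x*xx+y*yx+z*Z
def tool(closing): 
    y=closing/np.linalg.norm(closing); return np.c_[np.cross(y,-Z),y,-Z]
def wray(uv,c,z):
    f=200/np.tan(np.radians(c['fovy'])/2); T=c['world_from_camera']
    q=(np.atleast_2d(uv).astype(float)-[c['cx'],c['cy']])/f; r=np.linalg.norm(q,axis=1)+1e-9
    D=np.c_[q*(np.sin(r)/r)[:,None],np.cos(r)]@T[:3,:3].T
    return T[:3,3]+D*((z-T[2,3])/D[:,2])[:,None]
E
python3 - <<'E'
from bench import env
from h import *
pos=cal(.067,.056,.16)
for s in(1,-1): print(s,env.inverse_kinematics(pos,tool(s*xx)))
q=env.state()['q']
s=min((1,-1),key=lambda s:abs(env.inverse_kinematics(pos,tool(s*xx))[5]))
print(s); env.movep(pos,tool(s*xx))
c=env.calibration("wrist"); p,d=env.capture("wrist"); cv2.imwrite("pics/w1.png",p); np.savez("pics/w1.npz",d=d,**c)
print(env.state()['clock'],env.state()['ee_pos'],pos,env.state()['contact_force'])
E
```

```text
1 [-3.77210524e-01  3.86387460e-01  1.57572183e+00 -4.44089210e-16
  1.17948337e+00 -2.19621275e-01]
-1 NoneTraceback (most recent call last):
  File "<stdin>", line 6, in <module>
  File "<stdin>", line 6, in <lambda>
TypeError: 'NoneType' object is not subscriptable
```

```bash
python3 - <<'E'
from bench import env
from h import *
pos=cal(.067,.056,.16)
env.movep(pos,tool(xx))
c=env.calibration("wrist"); p,d=env.capture("wrist"); cv2.imwrite("pics/w1.png",p); np.savez("pics/w1.npz",d=d,**c)
print(env.state()['clock'],env.state()['ee_pos'],pos,env.state()['contact_force'],c)
E
```

```text
2.8833 [ 0.56164809 -0.17610963  0.16011478] [ 0.56135828 -0.17700876  0.16      ] [ 0.51091662  0.55311185 -0.38467441] {'fovy': 65.70646984690485, 'cx': 317.8930060709137, 'cy': 204.02058412171908, 'world_from_camera': array([[ 9.87805467e-01, -1.48548401e-01, -4.66233057e-02,
         5.73073210e-01],
       [-1.55692655e-01, -9.41708696e-01, -2.98235695e-01,
        -9.97149404e-02],
       [ 3.96863226e-04,  3.01857756e-01, -9.53352893e-01,
         3.03648375e-01],
       [ 0.00000000e+00,  0.00000000e+00,  0.00000000e+00,
         1.00000000e+00]])}
```

View pics/w1.png

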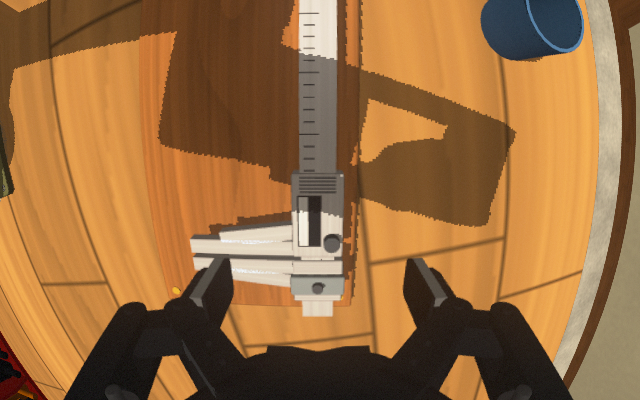

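The wrist view shows the sleeve from about column 291 to 344, with its back edge at row 174. The beam spans columns 299 to 337, and the jaw tips are near (193,255).

```bash
python3 - <<'E'
from h import *
c=dict(np.load("pics/w1.npz"))
for n,uv,h in [("sleeve back L(45,g+75)",(291.5,174),.058),("sleeve back R(89)",(344,174),.058),("beam52",(299,100),.053),("beam82",(337,100),.053),("beam52b",(299,150),.053),("beam82b",(338,150),.053),("tip mov top",(191,237),.053),("tip fixed",(194,258),.053),("tip fixed bottom y-14",(195,270),.053),("saddle L",(291,276),.066),("saddleR",(345,276),.066),("beam end",(318,316),.053)]:
    w=wray(uv,c,h)[0]; print(n,1000*np.array([(w-O)@xx,(w-O)@yx]))
E
```

```text
sleeve back L(45,g+75) [45.18357956 81.92658091]
sleeve back R(89) [87.79020837 81.97539309]
beam52 [ 51.50137471 141.58567744]
beam82 [ 81.72906278 141.62647322]
beam52b [ 51.21613407 100.87690757]
beam82b [ 82.93627147 100.92252183]
tip mov top [-52.21791105  22.26417837]
tip fixed [-52.71377294   0.09994743]
tip fixed bottom y-14 [-53.99832987 -13.31014411]
saddle L [42.81772011 -8.18420369]
saddleR [90.80179054 -8.13811877]
beam end [ 66.89624881 -63.67165107]
```

```bash
python3 - <<'E'
from bench import env
from h import *
R=tool(xx)
def st(t): s=env.state(); w=s['ee_pos']-O; print(t,round(s['clock'],2),"cal",np.round(1000*np.array([w@xx,w@yx,w[2]]),1),"F",np.round(s['contact_force'],1),"op",s['opening'],s['finger_force'])
print(env.servo_line(cal(.0667,.057,.027),0.12,R,f_stop=15)); st("down")
env.command_gripper(.03); st("grip")
print(env.servo_line(cal(.0667,.057+.133,.027),0.06,R,f_stop=25)); st("slid")
env.command_gripper(.07); st("open")
env.servo_line(cal(.0667,.19,.15),0.2,R); st("up")
c=env.calibration("wrist"); p,d=env.capture("wrist"); cv2.imwrite("pics/w2.png",p); np.savez("pics/w2.npz",d=d,**c)
E
```

```text
False
down 4.14 cal [67.4 56.9 27.7] F [0.8 0.1 0.3] op 0.08571873996788851 0.0
grip 4.61 cal [66.6 56.9 27.9] F [-1.5 -0.9  4.7] op 0.043114017756720927 62.235556840896606
False
slid 6.97 cal [ 66.7 189.6  27.8] F [-1.8 -2.1  5.5] op 0.043203587223873456 62.19590663909912
open 7.35 cal [ 66.7 190.1  26.9] F [-0.3 -0.4  0.9] op 0.06984369778916473 0.0
up 8.12 cal [ 65.8 190.  149.2] F [-0.8 -0.6 -0.9] op 0.06991352609030643 0.0
```

View pics/w2.png

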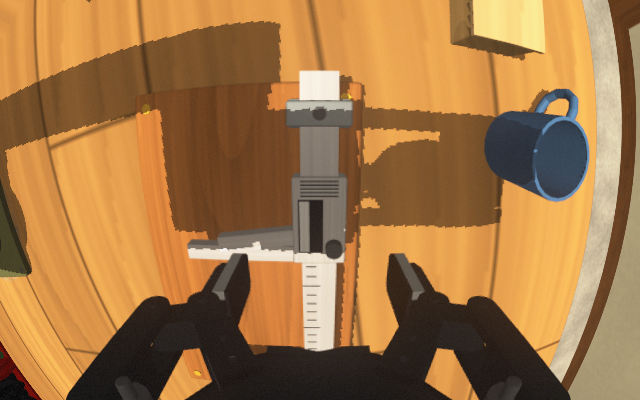

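The jaw now stands open at about 140 mm, with its face near row 260. Next is picking the bottle.

```bash
cat >> h.py <<'E'
def st(env,t): s=env.state(); w=s['ee_pos']-O; print(t,round(s['clock'],2),np.round(s['ee_pos'],4),"cal",np.round(1000*np.array([w@xx,w@yx,w[2]]),1),"F",np.round(s['contact_force'],1),"M",np.round(s['torque'],2),"op",round(s['opening'],4),round(s['finger_force'],1))
E
python3 - <<'E'
from bench import env
from h import *
an=.151; a=np.array([np.cos(an),np.sin(an),0]); b=np.array([-a[1],a[0],0])
B=np.array([.4801,.2591,0])-.008*a
for s in (1,-1):
    print(s,env.inverse_kinematics(B+.2*Z,tool(s*b)),env.inverse_kinematics(cal(-.018,.065,.2),tool(s*yx)))
s=1 if env.inverse_kinematics(B+.2*Z,tool(b)) is not None and env.inverse_kinematics(cal(-.018,.065,.2),tool(yx)) is not None else -1
R=tool(s*b)
env.command_gripper(.085)
env.movep(B+.2*Z,R)
c=env.calibration("wrist"); p,d=env.capture("wrist"); cv2.imwrite("pics/w3.png",p); np.savez("pics/w3.npz",d=d,**c)
st(env,"above")
E
```

```text
1 [ 4.21382870e-01  2.82252281e-01  1.62865302e+00 -4.44089210e-16
  1.23068735e+00 -1.30041346e+00] [-3.96608309e-01  2.35049256e-01  1.69792767e+00 -4.44089210e-16
  1.20861573e+00 -1.80981539e+00]
-1 [ 4.21382870e-01  2.82252281e-01  1.62865302e+00 -4.44089210e-16
  1.23068735e+00  1.84117920e+00] [-3.96608309e-01  2.35049256e-01  1.69792767e+00 -4.44089210e-16
  1.20861573e+00  1.33177727e+00]
above 9.75 [0.4727 0.2572 0.1998] cal [-88.7 470.9 199.8] F [ 0.7  0.5 -0.3] M [0.01 0.03 0.04] op 0.0853 0.0
```

View pics/w3.png

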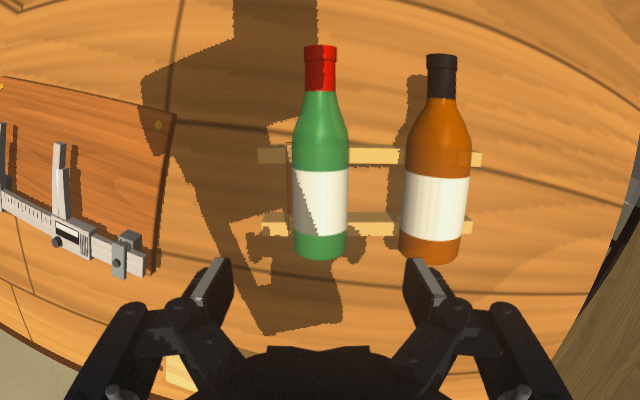

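The wrist view has the bottle centred on the gripper, body columns 293 to 349. The bars are at rows 155 and 225, and the base edge is near row 258.

```bash
python3 - <<'E'
from bench import env
from h import *
c=dict(np.load("pics/w3.npz"))
an=.151; a=np.array([np.cos(an),np.sin(an),0]); b=np.array([-a[1],a[0],0]); B0=np.array([.4801,.2591,0])
for n,uv,h in [("neck tip",(320,46),.060),("bodyL",(292.5,190),.054),("bodyR",(349,190),.054),("bodyL2",(293.5,235),.054),("bodyR2",(347,235),.054),("bar1 near",(375,165),.036),("bar1 far",(375,148),.036),("bar2 far",(375,217),.036),("bar2 near",(375,235),.036),("base",(320,259),.04)]:
    w=wray(uv,c,h)[0]-B0; print(n,np.round(1000*np.array([w@a,w@b]),1))
R=tool(b); B=B0-.008*a
print(env.servo_line(B+.07*Z,.15,R,f_stop=10)); 
print(env.servo_line(B+.034*Z,.06,R,f_stop=6)); st(env,"down")
env.command_gripper(.035); st(env,"grip")
env.servo_line(B+.06*Z,.04,R); env.wait(.3); st(env,"lift")
E
```

```text
neck tip [-143.9    1.7]
bodyL [ -8.1 -25. ]
bodyR [-8.  29.8]
bodyL2 [ 39.3 -25.3]
bodyR2 [39.4 29.2]
bar1 near [-29.6  57.7]
bar1 far [-47.1  57.1]
bar2 far [26.6 60.5]
bar2 near [47.5 61.9]
base [74.2  1.8]
False
False
down 11.52 [0.4722 0.2579 0.0338] cal [-89.3 471.5  33.8] F [ 0.7 -0.2  0.4] M [-0.04 -0.02 -0.02] op 0.0848 0.0
grip 11.92 [0.4727 0.2583 0.0349] cal [-88.9 472.   34.9] F [-1.2 -0.1  6.7] M [ 0.11  0.15 -0.09] op 0.0525 62.0
lift 13.02 [0.472  0.2578 0.0598] cal [-89.5 471.4  59.8] F [-0.  -0.5 -4.3] M [ 0.05 -0.04 -0.01] op 0.0523 63.2
```

```bash
python3 - <<'E'
from bench import env
from h import *
an=.151; a=np.array([np.cos(an),np.sin(an),0]); b=np.array([-a[1],a[0],0]); B=np.array([.4801,.2591,0])-.008*a
env.servo_line(B+.17*Z,.15,tool(b))
R=tool(yx); X,Y=-.017,.066
env.movep(cal(X,Y,.17),R); st(env,"above")
env.servo_line(cal(X,Y,.045),.1,R,f_stop=15); env.wait(.3); st(env,"near")
print(env.servo_line(cal(X,Y,.0215),.02,R,f_stop=3)); st(env,"touch")
E
```

```text
above 15.43 [ 0.4801 -0.1531  0.1698] cal [-17.   66.9 169.8] F [ 0.5  0.2 -5.1] M [-0.02 -0.02 -0.01] op 0.0522 63.2
near 17.12 [ 0.4801 -0.154   0.0453] cal [-16.8  66.   45.3] F [ 0.5  0.  -4.4] M [-0.04 -0.06 -0.  ] op 0.0522 63.2
True
touch 17.95 [ 0.4799 -0.1539  0.0279] cal [-17.1  66.   27.9] F [-0.8  0.5  4.4] M [0.05 0.05 0.02] op 0.0524 64.1
```

```bash
python3 - <<'E'
from bench import env
from h import *
from h import cloud
p,d=env.capture("scene"); t,dt=env.capture("top"); ct=env.calibration("top")
cr=cv2.resize(p[100:230,190:400],None,fx=3.5,fy=3.5,interpolation=cv2.INTER_CUBIC); cv2.imwrite("pics/s1.png",cr)
P=cloud(dt,ct)-O; h=cv2.cvtColor(t,cv2.COLOR_BGR2HSV)
x,y,z=P@xx,P@yx,P[...,2]
m=(abs(y-.066)<.03)&(x>-.17)&(x<.05)&(z>.022)&(z<.1)
for k in np.arange(-.16,.05,.015):
    i=m&(x>=k)&(x<k+.015)
    if i.sum()>4: print(round(k,3),i.sum(),"ztop",np.round(np.percentile(z[i],[90,97]),4),"ymid",round((y[i].min()+y[i].max())/2,4))
E
```

```text
-0.115 10 ztop [0.0499 0.0502] ymid 0.0792
-0.1 23 ztop [0.0582 0.0591] ymid 0.0818
-0.085 43 ztop [0.0641 0.0646] ymid 0.0849
-0.07 52 ztop [0.0664 0.068 ] ymid 0.085
-0.055 57 ztop [0.0684 0.0702] ymid 0.0849
-0.04 28 ztop [0.0697 0.0991] ymid 0.0877
-0.01 7 ztop [0.0784 0.0921] ymid 0.0901
0.005 57 ztop [0.0675 0.0695] ymid 0.0839
0.02 79 ztop [0.0708 0.0721] ymid 0.08
0.035 66 ztop [0.0713 0.0727] ymid 0.0784
```

View pics/s1.png

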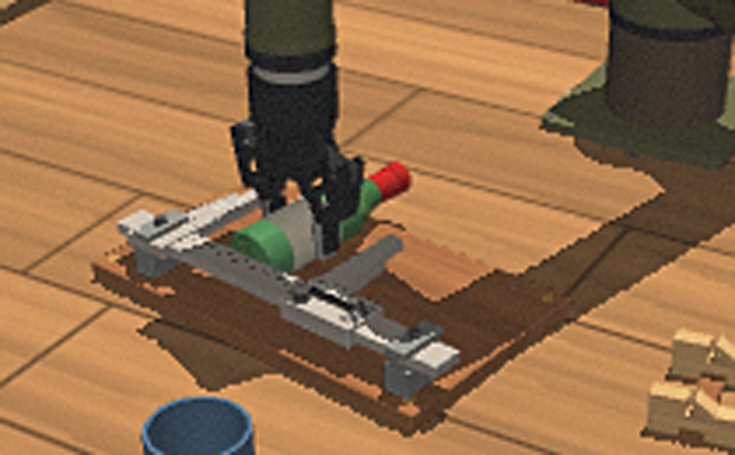

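The bottle hangs between the open jaws with the neck about 1.7° low. I'll press down gently to level it, release, and then look.

```bash
python3 - <<'E'
from bench import env
from h import *
R=tool(yx); X,Y=-.017,.066
print(env.servo_line(cal(X,Y,.025),.01,R,f_stop=10)); st(env,"press")
for o in (.056,.062,.074): env.command_gripper(o); st(env,"op%g"%o)
env.wait(.3)
env.servo_line(cal(X,Y,.15),.12,R); st(env,"up")
c=env.calibration("wrist"); p,d=env.capture("wrist"); cv2.imwrite("pics/w4.png",p); np.savez("pics/w4.npz",d=d,**c)
E
```

```text
True
press 18.26 [ 0.48   -0.1539  0.0279] cal [-17.   66.   27.9] F [-0.5  1.2  5.3] M [-0.04  0.08  0.04] op 0.0522 64.1
op0.056 18.48 [ 0.4792 -0.1536  0.0272] cal [-17.9  66.2  27.2] F [-0.6 -1.2  0.3] M [ 0.04 -0.   -0.09] op 0.0562 0.0
op0.062 18.71 [ 0.479  -0.1535  0.027 ] cal [-18.   66.3  27. ] F [-0.2 -0.8 -0.3] M [ 0.02 -0.02 -0.  ] op 0.0618 0.0
op0.074 18.98 [ 0.4791 -0.1535  0.0271] cal [-18.   66.3  27.1] F [ 0.3 -0.6  0.5] M [-0.03 -0.    0.02] op 0.0737 0.0
up 20.46 [ 0.4793 -0.1537  0.1493] cal [-17.7  66.2 149.3] F [ 0.5 -0.2  0.2] M [ 0.03 -0.   -0.01] op 0.0738 0.0
```

View pics/w4.png

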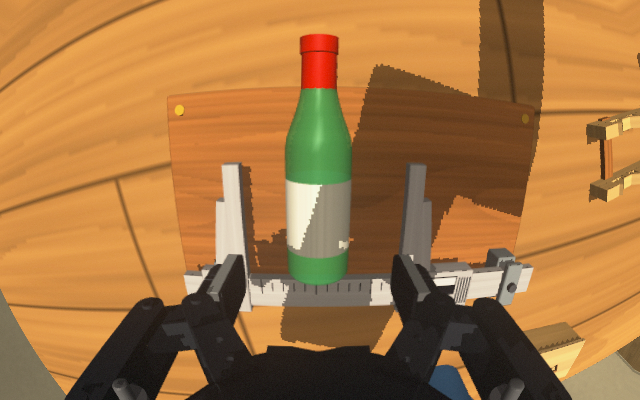

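The bottle lies between the jaws in line with them, body about columns 286 to 350, not touching either jaw at columns 242 and 405. Next I close the slide.

```bash
python3 - <<'E'
from bench import env
from h import *
c=dict(np.load("pics/w4.npz"))
for uv,h in (((317,283.5),.07),((319,36),.044),((319,140),.044)): w=wray(uv,c,h)[0]-O; print("base/neck cal",w@xx,w@yx)
R=tool(xx); x=.0667; z=.027
env.command_gripper(.075)
env.movep(cal(x,.19,.15),R)
env.servo_line(cal(x,.19,.06),.15,R,f_stop=15)
print(env.servo_line(cal(x,.19,z),.08,R,f_stop=10)); st(env,"down")
env.command_gripper(.03); st(env,"grip")
print(env.servo_line(cal(x,.150,z),.05,R,f_stop=12)); st(env,"98")
print(env.servo_line(cal(x,.110,z),.02,R,f_stop=7)); st(env,"60")
print(env.servo_line(cal(x,.096,z),.006,R,f_stop=5)); st(env,"nip")
env.wait(.3); st(env,"hold")
E
```

```text
base/neck cal 0.04517615164020577 0.06539804482760417
base/neck cal -0.1554059118022763 0.0670384503088913
base/neck cal -0.07059941846423823 0.06705219012423408
False
down 23.62 [ 0.5822 -0.0446  0.027 ] cal [ 66.8 190.   27. ] F [0.  0.6 0.1] M [-0.01 -0.03 -0.01] op 0.075 0.0
grip 24.02 [ 0.5821 -0.0446  0.0279] cal [ 66.7 190.   27.9] F [-1.6  0.2  6.2] M [0.12 0.42 0.09] op 0.043 62.8
False
98 24.97 [ 0.5758 -0.0841  0.0279] cal [ 66.6 150.   27.9] F [-2.3 -0.5  6.8] M [0.08 0.44 0.02] op 0.0431 62.8
False
60 27.12 [ 0.5696 -0.123   0.0279] cal [ 66.6 110.6  27.9] F [-1.3  2.9  5.8] M [0.36 0.28 0.05] op 0.0432 62.8
True
nip 28.23 [ 0.5689 -0.1272  0.0279] cal [ 66.6 106.4  27.9] F [-0.7  0.5  5.6] M [-0.    0.12  0.09] op 0.0432 62.5
hold 28.52 [ 0.5689 -0.1272  0.0279] cal [ 66.6 106.4  27.9] F [-0.   1.6  5.6] M [-0.01  0.1   0.11] op 0.0434 62.7
```

```bash
python3 - <<'E'
from bench import env
from h import *
R=tool(xx); x=.0667; z=.0275
y=.1064
for k in range(20):
    y-=.0005
    env.servo_line(cal(x,y,z),.006,R); s=env.state(); w=s['ee_pos']-O
    f=s['contact_force']@yx; print(round(s['clock'],2),round(1000*y,1),round(1000*w@yx,2),"Fy",round(f,2))
    if f>6.5: break
E
```

```text
28.9 105.9 106.32 Fy 2.7
29.15 105.4 106.31 Fy 3.84
29.4 104.9 106.28 Fy 5.66
29.65 104.4 106.29 Fy 6.91
```

The slide holds firm at 106.3 mm while the force rises to 6.9 N, so the glass is nipped. I'll relax, release and look.

```bash
python3 - <<'E'
from bench import env
from h import *
R=tool(xx); x=.0667
env.servo_line(cal(x,.1063,.0275),.006,R); st(env,"relax")
env.command_gripper(.05); env.command_gripper(.075); st(env,"open")
env.servo_line(cal(x,.1063,.15),.12,R); 
env.movep(cal(-.02,.11,.22),R); st(env,"up")
c=env.calibration("wrist"); p,d=env.capture("wrist"); cv2.imwrite("pics/w5.png",p); np.savez("pics/w5.npz",d=d,**c)
E
```

```text
relax 30.12 [ 0.5689 -0.1272  0.0279] cal [ 66.6 106.3  27.9] F [-1.2  0.9  5.9] M [0.26 0.18 0.09] op 0.043 62.8
open 30.73 [ 0.569  -0.1273  0.0274] cal [ 66.7 106.3  27.4] F [-0.1 -0.6  0.4] M [-0.03  0.01 -0.03] op 0.0752 0.0
up 32.42 [ 0.4838 -0.11    0.2202] cal [-20.1 110.  220.2] F [-0.1  0.4  0.4] M [-0.04 -0.    0.01] op 0.0749 0.0
```

View pics/w5.png

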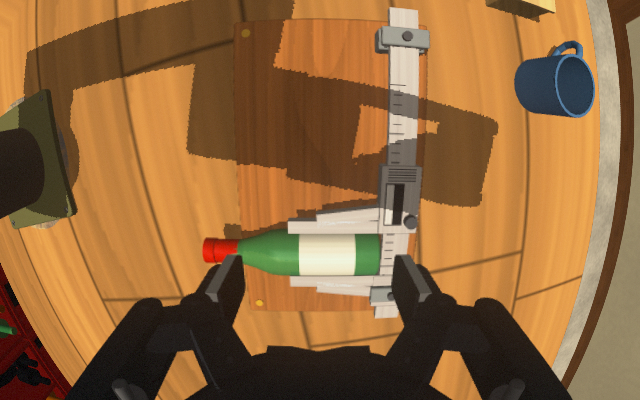

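```bash
python3 - <<'E'
from h import *
c=dict(np.load("pics/w5.npz"))
for n,uv,h in [("mov tip face",(289,234),.053),("mov tip outer",(289,221),.053),("fix tip face",(291,277),.053),("sleeveback",(400,166),.058),("bot up",(330,233),.045),("bot lo",(330,276),.045),("bot up2",(375,235),.045),("bot lo2",(375,275),.045),("neck tip",(204,250),.045)]:
    w=wray(uv,c,h)[0]-O; print(n,np.round(1000*np.array([w@xx,w@yx]),1))
p=cv2.imread("pics/w5.png"); cv2.imwrite("pics/w5c.png",cv2.resize(p[205:305,195:435],None,fx=3.3,fy=3.3,interpolation=cv2.INTER_CUBIC))
E
```

```text
mov tip face [-52.   54.4]
mov tip outer [-51.5  69.6]
fix tip face [-51.8  -0.3]
sleeveback [ 63.7 131.2]
bot up [-6.9 52.3]
bot lo [-6.  -3.6]
bot up2 [44.2 49.4]
bot lo2 [48.2 -3.3]
neck tip [-157.    28.5]
```

View pics/w5c.png

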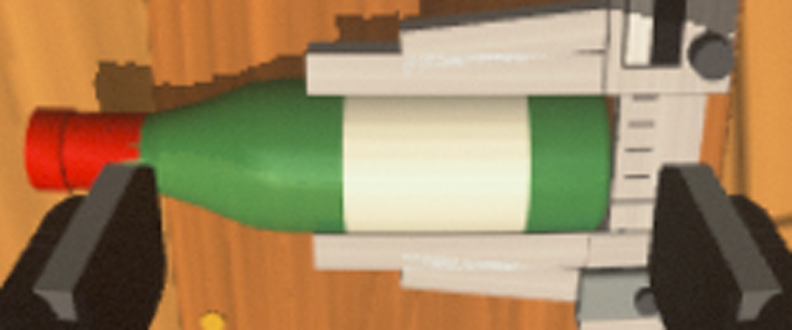

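The close-up shows both jaw faces bearing along the glass body, with the bottle in line and its base clear of the beam. The bystanders haven't moved.

```bash
python3 -c "
from bench import env
print(env.finish_job())"
```

```text
the job is handed in; nothing more can be done
None
```

The job is handed in: the green bottle, the one nearer the caliper, lies on the board with both jaws closed gently on its body, which my camera estimate puts at about 55 mm thick (give or take 1–2 mm), so read the scale for the exact figure.

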